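# Put the washed texture rollers back on their storage rack

## Robot

A 6-joint arm with a two-finger parallel gripper is mounted at the origin on the work surface. World frame = base frame: x ahead of the robot, y to its left, z up, the work surface at z = 0. Lengths are in m, angles in rad, forces in N, time in s.
With the tool pointing down it reaches from about 0.3 to 0.775 m from the base axis. Payload 14.6 kg.
Tool frame: the origin (TCP) lies midway between the tips of the shut fingers; the grasp point (between the pads) lies 19 mm behind it (grasp_offset is the distance from the TCP to the grasp point, in m); z points along the fingers, y is the line along which they close (so a half turn about z gives the same grasp; the last joint's range is limited). The gripper opens to 94 mm and grips with 3 to 60 N. Pads are 16 mm wide; open, the fingers measure 119 mm over their backs; the gripper's body (75 mm by 177 mm) begins 78 mm behind the grasp point.
Start: joints at [1.234, 0.3, 1.521, -0, 1.321, -0.067], TCP at [0.147, 0.53, 0.205] pointing down, gripper open.
Joint ranges: [-3.03, 3.03], [-0.79, 2.21], [0.23, 2.52], [-1.04, 4.18], [0, 3.07], [-2.55, 2.55]. Speed limits (rad/s): [2.22, 2.22, 2.57, 3.14, 3.14, 3.14].

## Interface

Orientations are given as [roll, pitch, yaw] about the fixed x, y, z axes, in that order (R = Rz(yaw) Ry(pitch) Rx(roll)).
In Python, from station import * gives the robot as it stands. The module is installed in compiled form; this text tells all that it offers.
- The arm moves only by the tool send_rows, never from a script. Its argument "rows" is a list of rows, each an object of numbers: "dx", "dy", "dz": the shift along the tool's x, y, z in mm; "roll": the turn about the tool's z in degrees; "jaw": the closure, from -1 (fully open) to 1 (shut). In form: [{"dx": .., "dy": .., "dz": .., "roll": .., "jaw": ..}, ...]. A call has 1 to 12 rows; each row shifts and turns the commanded pose from where the row before left it, along the tool's axes as they then stand; what a row does not reach is not made up. A row lasts 1/12 s, in which the tool goes at most 41.7 mm and 7.16 degrees, less where a joint would pass 70% of its speed; a pose out of reach is approached as far as the arm can. A call is refused whole if a number of a shift passes 41.7 or a number of a turn 7.16, either way. A call with a gripper value outside its range is refused whole. The fingers move at their own pace and stop on an object; "force" is the grip in N (left out, the last holds). Time passes only in rows, so rows that do not move let the fingers close. It gives the time, the measured TCP pose, the force, the opening and the grip force at its end, in the units of the state.
- get_obs(): the state, without advancing time (a new reading comes with each control period).
- camera(name): name is "scene" or "top" or "wrist"; returns a dict with "frame" (384x512x3 uint8, red, green, blue), "z_map" (384x512 float32, m along the optical axis (not along the pixel's ray), 0 where there is no reading), "camera_matrix" (3x3 intrinsics, pixels), "rvec" (rotation vector, rad) and "tvec" (3), from world to camera coordinates, as OpenCV has them. Camera axes: x right, y down, z forward; pixel columns grow to the right and rows downward; lengths in m; the calibration is good to about 2 mm. A picture is of the moment at which its call begins.
- hand_in(): hands the job in; it is judged then, once.
The state is a dict: "time_s": time; "qpos": joint angles; "joint_vel": joint speeds; "tau": joint torques, N m; "ee_pos": TCP position; "eef_rot": TCP orientation; "force": force on the tool from outside, world axes, zero at the start; "moment": the same for the moment, N m; "grip_width": finger opening in m; "grip_force": force on a finger pad.
Only numpy, scipy, OpenCV 4.12 (cv2) and the standard library are available. Lean on these libraries where they do the work, as an engineer would, in place of code of your own. Each camera call takes 0.05 s, during which the arm holds its last target. There are 200 camera calls.

## Task

The texture rollers have drained: move all four from the wire draining rack to the storage rack, laying each one down, not dropping it, in the saddle of the same colour as its guide rings, with both handles resting fully down in the two yokes. Keep the clean rollers off the dusty table, and leave the clay bowl and the star cutter where they are.

Things in the scene. Friction and masses are not known exactly. Their poses are not given: they have to be found in the camera images.
- roller_red_mid (a point): beech rolling pin with red guide rings. Point: middle of its axis; it lies along its own x (any roll about it). 208 mm long, 0.13 kg. Barrel 36 mm diameter, bare to 50 mm either side of the middle (grasp here); rings 44 mm diameter at 50-58 mm, handles 20 mm at 58-104 mm. Starts in the wire rack: axis 68 mm up, spacing 78 mm, wires 80 mm either side, up to 98 mm high
- roller_blue_mid (a point): beech rolling pin with blue guide rings. Point: middle of its axis; it lies along its own x (any roll about it). 208 mm long, 0.13 kg. Barrel 36 mm diameter, bare to 50 mm either side of the middle (grasp here); rings 48 mm diameter at 50-58 mm, handles 20 mm at 58-104 mm. Starts in the wire rack: axis 68 mm up, spacing 78 mm, wires 80 mm either side, up to 98 mm high
- roller_yellow_mid (a point): beech rolling pin with yellow guide rings. Point: middle of its axis; it lies along its own x (any roll about it). 208 mm long, 0.13 kg. Barrel 36 mm diameter, bare to 50 mm either side of the middle (grasp here); rings 52 mm diameter at 50-58 mm, handles 20 mm at 58-104 mm. Starts in the wire rack: axis 68 mm up, spacing 78 mm, wires 80 mm either side, up to 98 mm high
- roller_green_mid (a point): beech rolling pin with green guide rings. Point: middle of its axis; it lies along its own x (any roll about it). 208 mm long, 0.13 kg. Barrel 36 mm diameter, bare to 50 mm either side of the middle (grasp here); rings 56 mm diameter at 50-58 mm, handles 20 mm at 58-104 mm. Starts in the wire rack: axis 68 mm up, spacing 78 mm, wires 80 mm either side, up to 98 mm high
- seat_red (a point): red plastic saddle, fixed on the storage rack's board, spacing 78 mm. Point: where a seated roller's middle lies, 68 mm up. The roller lies along the saddle's x, either way round, handles in V notches of two yoke blocks, 10 mm thick, 56 wide, 80 mm either side of the point; V mouths 47 mm wide, 16 mm above the point, sides 55 deg steep; 17 mm play each way along x. Strip under it 48 mm down
- seat_blue (a point): blue plastic saddle, fixed on the storage rack's board, spacing 78 mm. Point: where a seated roller's middle lies, 68 mm up. The roller lies along the saddle's x, either way round, handles in V notches of two yoke blocks, 10 mm thick, 56 wide, 80 mm either side of the point; V mouths 47 mm wide, 16 mm above the point, sides 55 deg steep; 17 mm play each way along x. Strip under it 48 mm down
- seat_yellow (a point): yellow plastic saddle, fixed on the storage rack's board, spacing 78 mm. Point: where a seated roller's middle lies, 68 mm up. The roller lies along the saddle's x, either way round, handles in V notches of two yoke blocks, 10 mm thick, 56 wide, 80 mm either side of the point; V mouths 47 mm wide, 16 mm above the point, sides 55 deg steep; 17 mm play each way along x. Strip under it 48 mm down
- seat_green (a point): green plastic saddle, fixed on the storage rack's board, spacing 78 mm. Point: where a seated roller's middle lies, 68 mm up. The roller lies along the saddle's x, either way round, handles in V notches of two yoke blocks, 10 mm thick, 56 wide, 80 mm either side of the point; V mouths 47 mm wide, 16 mm above the point, sides 55 deg steep; 17 mm play each way along x. Strip under it 48 mm down
- bowl_mid (a point): small fired clay bowl, pinkish brown, 62 mm across, 34 mm high, loose, standing on the table in the aisle between the racks. Point: its axis, half-way up. To be left alone.
- cutter_mid (a point): star-shaped steel cutter, 58 mm across, 22 mm high, loose, lying on the table in the aisle between the racks. Point: its centre, half-way up. To be left alone.

How it is judged:
By the outcome, as a careful person would: the job done as asked, in the order asked, and still so for the second after the job is handed in, with the robot touching nothing.
It also fails if it takes over 120 s, if anything falls off the work surface, if the arm or the gripper's body presses on something with over 40 N, if the wrist force passes 120 N, or if a joint passes its speed limit or range.

## Working session

There is one attempt and no reset: what is moved stays moved. The work goes in short steps, Python scripts to look and compute and a tool call to move; the robot and the scene stay as the last step left them, time stands still between calls to the robot, and variables do not carry over. Pictures are saved under pics/ and viewed, at most 15 in all, crops included, and the job is handed in when it is done.

Besides the shell and the picture viewer there is one more tool, called after "Request:" as a command line: name --argument value ..., lists and objects as JSON in quotes. send_rows: Moves the arm, as the interface text tells. Its arguments: {"type":"object","properties":{"rows":{"type":"array"},"force":{"type":"number"}},"required":["rows"]}

```bash
mkdir -p pics; python3 - <<'E'
from station import *
import cv2,numpy as np
o=get_obs();print({k:np.round(v,3).tolist() for k,v in o.items()})
for n in("top","scene"):
    c=camera(n);cv2.imwrite(f"pics/{n}0.png",c["frame"][...,::-1]);np.savez(f"{n}0.npz",**c)
    print(n,c["camera_matrix"].round(1).tolist(),c["rvec"],c["tvec"])
E
```

```text
{'time_s': 0.0, 'qpos': [1.234, 0.3, 1.522, 0.0, 1.321, -0.067], 'joint_vel': [-0.0, 0.001, -0.001, 0.001, -0.001, -0.001], 'tau': [0.0, -53.182, -35.274, 0.071, 0.024, -0.0], 'ee_pos': [0.146, 0.53, 0.205], 'eef_rot': [-3.14, -0.0, 2.872], 'force': [-0.029, -0.477, -0.028], 'moment': [0.036, -0.031, 0.037], 'grip_force': 0.0, 'grip_width': 0.094}
top [[399.9, 0.0, 257.8], [0.0, 399.9, 186.7], [0.0, 0.0, 1.0]] [ 2.11360877 -2.11093016  0.18807561] [0.00901748 0.51828023 1.11198696]
scene [[381.5, 0.0, 255.7], [0.0, 381.5, 194.1], [0.0, 0.0, 1.0]] [ 0.82241301  2.47550308 -1.16726659] [ 0.40598856 -0.13041727  1.2657875 ]
```

View pics/top0.png

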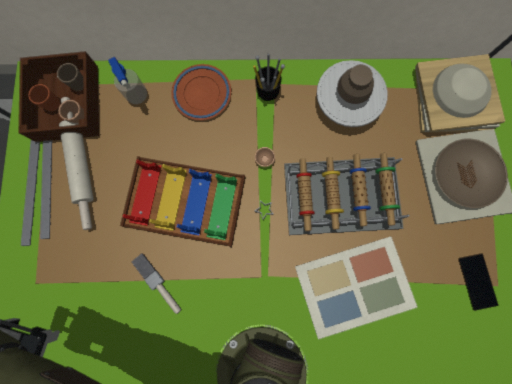

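View pics/scene0.png

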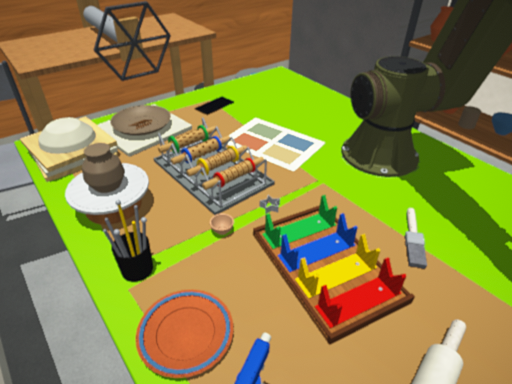

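The top view shows the rollers at about (305,195) red, (333,193) yellow, (361,190) blue and (388,188) green. The saddles are at (145,192) red, (171,197) yellow, (196,202) blue and (222,207) green. The bowl is at (264,158) and the cutter at (264,210), both in the aisle. The scene view agrees.

```bash
cat > h.py <<'E'
import cv2,numpy as np
HUE={"red":[(0,5),(175,180)],"yellow":[(21,32)],"blue":[(105,125)],"green":[(60,85)]}
def cloud(c):
    R,_=cv2.Rodrigues(c["rvec"]);K=c["camera_matrix"];z=c["z_map"]
    v,u=np.mgrid[:384,:512]
    P=np.stack([(u-K[0,2])/K[0,0]*z,(v-K[1,2])/K[1,1]*z,z],-1)-np.ravel(c["tvec"])
    return P@R
def mask(c,col,smin=150):
    h=cv2.cvtColor(c["frame"],cv2.COLOR_RGB2HSV)
    return sum(((h[...,0]>=a)&(h[...,0]<=b)) for a,b in HUE[col]).astype(bool)&(h[...,1]>smin)&(h[...,2]>50)&(c["z_map"]>0)
def go(o,x,y,z,axis=None):
    """tool moves from state o to x,y,z (TCP); axis = roller axis angle"""
    yaw=o["eef_rot"][2];p=np.array(o["ee_pos"]);r=0
    if axis is not None: r=-((axis-yaw+np.pi/2)%np.pi-np.pi/2)
    y2=yaw-r
    d=np.array([x,y,z])-p
    X=np.array([np.cos(y2),np.sin(y2),0]);Y=np.array([np.sin(y2),-np.cos(y2),0])
    return "roll first %.1f deg, then dx %.0f dy %.0f dz %.0f"%(np.degrees(r),*(1e3*np.array([d@X,d@Y,-d[2]])))
E
python3 - <<'E'
from h import *
c=dict(np.load("top0.npz"));P=cloud(c);h=cv2.cvtColor(c["frame"],cv2.COLOR_RGB2HSV)
for u,v in[(145,192),(171,197),(196,202),(222,207),(305,172),(332,170),(361,168),(386,160)]:print(u,v,h[v,u],P[v,u].round(3))
for col in HUE:
    m=mask(c,col);
    for nm,reg in(("roller",(P[...,1]<-.05)&(P[...,1]>-.4)&(P[...,2]>.07)&(P[...,2]<.11)&(abs(P[...,0]-.5)<.15)),("seat",(P[...,1]>.05)&(P[...,1]<.4)&(P[...,2]>.01)&(P[...,2]<.11)&(abs(P[...,0]-.45)<.2))):
        q=P[m&reg];
        if nm=="seat": y=q[q[:,2]>.06]
        else: y=q
        if len(y)<4: print(col,nm,len(y),len(q));continue
        ends=[]
        x=y[:,0];t=(x.min()+x.max())/2
        a,b=y[x<t].mean(0),y[x>=t].mean(0)
        print(col,nm,len(y),"mid",((a+b)/2).round(4),"sep",np.linalg.norm((b-a)[:2]).round(4),"ang",np.degrees(np.arctan2(*(b-a)[[1,0]])).round(2))
        if nm=="seat":
            r=cv2.minAreaRect((q[:,:2]*1000).astype(np.float32));print("   rect",np.round(r[0],1),np.round(r[1],1),round(r[2],1))
E
```

```text
145 192 [  1 189 158] [0.508 0.347 0.021]
171 197 [ 24 173 177] [0.492 0.268 0.024]
196 202 [110 178 149] [0.478 0.193 0.02 ]
222 207 [ 66 137 147] [0.463 0.116 0.022]
305 172 [ 10 156 121] [ 0.555 -0.125  0.081]
332 170 [ 19 147 130] [ 0.561 -0.202  0.08 ]
361 168 [112 145 125] [ 0.564 -0.282  0.091]
386 160 [ 18 112 127] [ 0.591 -0.357  0.078]
red roller 81 mid [ 0.4932 -0.1234  0.0859] sep 0.1085 ang 3.07
red seat 125 mid [0.5041 0.3471 0.0736] sep 0.1588 ang -10.08
   rect [507.9 346.5] [ 67.4 194.7] 84.0
yellow roller 113 mid [ 0.4976 -0.1994  0.0881] sep 0.1082 ang 2.75
yellow seat 129 mid [0.4906 0.2711 0.0736] sep 0.1596 ang -10.89
   rect [490.6 270.3] [ 57.2 186.5] 79.3
blue roller 63 mid [ 0.506  -0.2742  0.0865] sep 0.1086 ang 4.06
blue seat 103 mid [0.4756 0.1915 0.0726] sep 0.1582 ang -9.66
   rect [475.3 193.2] [ 53.5 179.5] 79.7
green roller 47 mid [ 0.5073 -0.3513  0.0884] sep 0.1079 ang 2.43
green seat 77 mid [0.4614 0.1154 0.0726] sep 0.1577 ang -9.53
   rect [459.8 114.7] [ 50.4 168.8] 80.5
```

```bash
python3 - <<'E'
from h import *
from station import *
print(go(get_obs(),.493,-.123,.205,np.radians(3.2)))
E
```

```text
roll first -18.7 deg, then dx -310 dy -671 dz -0
```

Request:
send_rows --rows '[{"roll": -6.2,"jaw": -0.32},{"roll": -6.2,"jaw": -0.32},{"roll": -6.3,"jaw": -0.32},{"dx": -15.5,"dy": -33.5,"jaw": -0.32},{"dx": -15.5,"dy": -33.5,"jaw": -0.32},{"dx": -15.5,"dy": -33.5,"jaw": -0.32},{"dx": -15.5,"dy": -33.5,"jaw": -0.32},{"dx": -15.5,"dy": -33.5,"jaw": -0.32},{"dx": -15.5,"dy": -33.5,"jaw": -0.32},{"dx": -15.5,"dy": -33.5,"jaw": -0.32},{"dx": -15.5,"dy": -33.5,"jaw": -0.32},{"dx": -15.5,"dy": -33.5,"jaw": -0.32}]'

```text
invalid input at $.rows[0]: expected keys dx, dy, dz, roll, jaw
```

Request:
send_rows --rows '[{"dx": -15.5,"dy": -33.5,"jaw": -0.32},{"dx": -15.5,"dy": -33.5,"jaw": -0.32},{"dx": -15.5,"dy": -33.5,"jaw": -0.32},{"dx": -15.5,"dy": -33.5,"jaw": -0.32},{"dx": -15.5,"dy": -33.5,"jaw": -0.32},{"dx": -15.5,"dy": -33.5,"jaw": -0.32},{"dx": -15.5,"dy": -33.5,"jaw": -0.32},{"dx": -15.5,"dy": -33.5,"jaw": -0.32},{"dx": -15.5,"dy": -33.5,"jaw": -0.32},{"dx": -15.5,"dy": -33.5,"jaw": -0.32},{"dx": -15.5,"dy": -33.5,"jaw": -0.32},{"jaw": -0.32}]'

```text
invalid input at $.rows[0]: expected keys dx, dy, dz, roll, jaw
```

```bash
python3 - <<'E'
from h import *
from station import *
o=get_obs();print(go(o,.493,-.123,.049,np.radians(3.2)),o["ee_pos"],o["eef_rot"],o["time_s"],o["grip_width"])
c=camera("wrist");cv2.imwrite("pics/w1.png",c["frame"][...,::-1])
P=cloud(c)
for col in HUE:
    q=P[mask(c,col,120)&(P[...,2]>.07)&(P[...,2]<.11)]
    if len(q)<30: continue
    x=q[:,0];t=(x.min()+x.max())/2;a,b=q[x<t].mean(0),q[x>=t].mean(0)
    print(col,len(q),((a+b)/2).round(4),np.linalg.norm((b-a)[:2]).round(4),np.degrees(np.arctan2(*(b-a)[[1,0]])).round(2))
E
```

```text
roll first -18.7 deg, then dx -310 dy -671 dz 156 [0.14651006 0.52988423 0.20494306] [-3.14052677e+00 -6.66682313e-05  2.87183560e+00] 0.1 0.0939547137334153
```

View pics/w1.png

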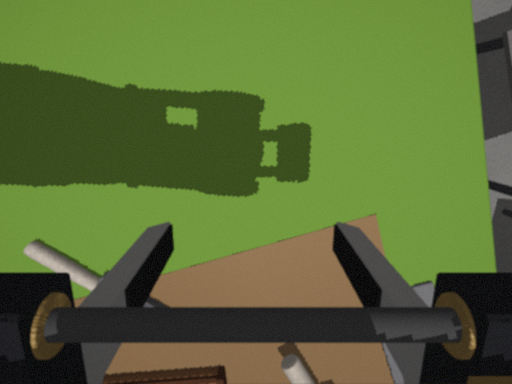

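The move was refused because every row needs all five keys. The picture is the wrist view at the start pose: fingers at about (150,250) and (360,250), and only the tail of the storage rack in view.

Request:
send_rows --rows '[{"dx": 0,"dy": 0,"dz": 0,"roll": -6.2,"jaw": -0.32},{"dx": 0,"dy": 0,"dz": 0,"roll": -6.2,"jaw": -0.32},{"dx": 0,"dy": 0,"dz": 0,"roll": -6.3,"jaw": -0.32},{"dx": -15.5,"dy": -33.5,"dz": 0,"roll": 0,"jaw": -0.32},{"dx": -15.5,"dy": -33.5,"dz": 0,"roll": 0,"jaw": -0.32},{"dx": -15.5,"dy": -33.5,"dz": 0,"roll": 0,"jaw": -0.32},{"dx": -15.5,"dy": -33.5,"dz": 0,"roll": 0,"jaw": -0.32},{"dx": -15.5,"dy": -33.5,"dz": 0,"roll": 0,"jaw": -0.32},{"dx": -15.5,"dy": -33.5,"dz": 0,"roll": 0,"jaw": -0.32},{"dx": -15.5,"dy": -33.5,"dz": 0,"roll": 0,"jaw": -0.32},{"dx": -15.5,"dy": -33.5,"dz": 0,"roll": 0,"jaw": -0.32},{"dx": -15.5,"dy": -33.5,"dz": 0,"roll": 0,"jaw": -0.32}]'

```text
time_s: 1.15
ee_pos: [0.3032, 0.2353, 0.2055]
eef_rot: [3.142, 0.0, -3.085]
force: [0.1, 0.4, 0.4]
grip_width: 0.0623
grip_force: 0.0
```

Request:
send_rows --rows '[{"dx": -15.5,"dy": -33.5,"dz": 0,"roll": 0,"jaw": -0.32},{"dx": -15.5,"dy": -33.5,"dz": 0,"roll": 0,"jaw": -0.32},{"dx": -15.5,"dy": -33.5,"dz": 0,"roll": 0,"jaw": -0.32},{"dx": -15.5,"dy": -33.5,"dz": 0,"roll": 0,"jaw": -0.32},{"dx": -15.5,"dy": -33.5,"dz": 0,"roll": 0,"jaw": -0.32},{"dx": -15.5,"dy": -33.5,"dz": 0,"roll": 0,"jaw": -0.32},{"dx": -15.5,"dy": -33.5,"dz": 0,"roll": 0,"jaw": -0.32},{"dx": -15.5,"dy": -33.5,"dz": 0,"roll": 0,"jaw": -0.32},{"dx": -15.5,"dy": -33.5,"dz": 0,"roll": 0,"jaw": -0.32},{"dx": -15.5,"dy": -33.5,"dz": 0,"roll": 0,"jaw": -0.32},{"dx": -15.5,"dy": -33.5,"dz": 0,"roll": 0,"jaw": -0.32},{"dx": 0,"dy": 0,"dz": 0,"roll": 0,"jaw": -0.32}]'

```text
time_s: 2.15
ee_pos: [0.4954, -0.1257, 0.2046]
eef_rot: [-3.141, -0.001, -3.088]
force: [-0.1, 0.3, -0.9]
grip_width: 0.0622
grip_force: 0.0
```

```bash
cat > look.py <<'E'
from h import *
from station import *
import sys
n=sys.argv[1];cam=sys.argv[2] if len(sys.argv)>2 else "wrist"
c=camera(cam);cv2.imwrite(f"pics/{n}.png",c["frame"][...,::-1]);P=cloud(c)
for col in HUE:
    q=P[mask(c,col,120)&(P[...,2]>.08)&(P[...,2]<.11)&(abs(P[...,0]-.5)<.13)]
    if len(q)<30: continue
    x=q[:,0];t=(x.min()+x.max())/2;a,b=q[x<t].mean(0),q[x>=t].mean(0)
    print(col,len(q),((a+b)/2).round(4),np.linalg.norm((b-a)[:2]).round(4),np.degrees(np.arctan2(*(b-a)[[1,0]])).round(2))
E
python3 look.py w2; python3 - <<'E'
from h import *
from station import *
o=get_obs();print(go(o,.493,-.123,.049,np.radians(3.2)),o["ee_pos"],o["eef_rot"],o["time_s"],o["grip_width"])
E
```

```text
red 606 [ 0.4927 -0.1252  0.086 ] 0.1074 3.02
yellow 601 [ 0.4969 -0.2082  0.0882] 0.1075 -4.78
blue 693 [ 0.5057 -0.2773  0.0877] 0.1074 3.18
green 706 [ 0.5051 -0.3027  0.0879] 0.1315 38.2
roll first -0.1 deg, then dx 1 dy 0 dz 156 [ 0.49434856 -0.12339892  0.20453586] [ 3.14119946e+00 -1.32768635e-03 -3.08807204e+00] 2.2 0.061871850278502144
```

View pics/w2.png

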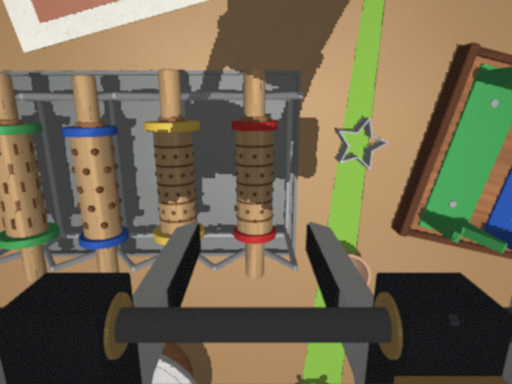

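Wrist view: red roller centred between the fingers at (254,180), with clear gaps to its neighbour. I'll go down and grip.

Request:
send_rows --rows '[{"dx": 1,"dy": -1,"dz": 30,"roll": 0,"jaw": -0.32},{"dx": 0,"dy": 0,"dz": 35,"roll": 0,"jaw": -0.32},{"dx": 0,"dy": 0,"dz": 35,"roll": 0,"jaw": -0.32},{"dx": 0,"dy": 0,"dz": 30,"roll": 0,"jaw": -0.32},{"dx": 0,"dy": 0,"dz": 18,"roll": 0,"jaw": -0.32},{"dx": 0,"dy": 0,"dz": 8,"roll": 0,"jaw": -0.32},{"dx": 0,"dy": 0,"dz": 0,"roll": 0,"jaw": -0.32},{"dx": 0,"dy": 0,"dz": 0,"roll": 0,"jaw": 1},{"dx": 0,"dy": 0,"dz": 0,"roll": 0,"jaw": 1},{"dx": 0,"dy": 0,"dz": 0,"roll": 0,"jaw": 1},{"dx": 0,"dy": 0,"dz": 0,"roll": 0,"jaw": 1},{"dx": 0,"dy": 0,"dz": 0,"roll": 0,"jaw": 1}]' --force 25

```text
time_s: 3.2
ee_pos: [0.4938, -0.124, 0.0508]
eef_rot: [-3.138, 0.002, -3.085]
force: [-1.9, -11.2, 7.3]
grip_width: 0.0353
grip_force: 25.0
```

Request:
send_rows --rows '[{"dx": 0,"dy": 0,"dz": -8,"roll": 0,"jaw": 1},{"dx": 0,"dy": 0,"dz": -20,"roll": 0,"jaw": 1},{"dx": 0,"dy": 0,"dz": -30,"roll": 0,"jaw": 1},{"dx": 0,"dy": 0,"dz": -30,"roll": 0,"jaw": 1},{"dx": 0,"dy": 0,"dz": -30,"roll": 0,"jaw": 1},{"dx": 0,"dy": 0,"dz": -12,"roll": 0,"jaw": 1},{"dx": 0,"dy": 0,"dz": 0,"roll": 4,"jaw": 1},{"dx": 0,"dy": 0,"dz": 0,"roll": 6,"jaw": 1},{"dx": 0,"dy": 0,"dz": 0,"roll": 3.7,"jaw": 1},{"dx": 3,"dy": 18,"dz": 0,"roll": 0,"jaw": 1},{"dx": 5,"dy": 30,"dz": 0,"roll": 0,"jaw": 1},{"dx": 5,"dy": 32,"dz": 0,"roll": 0,"jaw": 1}]'

```text
time_s: 4.2
ee_pos: [0.4946, -0.0409, 0.18]
eef_rot: [3.141, 0.0, 2.957]
force: [1.0, -0.3, -1.2]
grip_width: 0.0352
grip_force: 25.0
```

Request:
send_rows --rows '[{"dx": 6,"dy": 35,"dz": 0,"roll": 0,"jaw": 1},{"dx": 6,"dy": 35,"dz": 0,"roll": 0,"jaw": 1},{"dx": 6,"dy": 35,"dz": 0,"roll": 0,"jaw": 1},{"dx": 6,"dy": 35,"dz": 0,"roll": 0,"jaw": 1},{"dx": 6,"dy": 35,"dz": 0,"roll": 0,"jaw": 1},{"dx": 6,"dy": 35,"dz": 0,"roll": 0,"jaw": 1},{"dx": 6,"dy": 35,"dz": 0,"roll": 0,"jaw": 1},{"dx": 6,"dy": 35,"dz": 0,"roll": 0,"jaw": 1},{"dx": 6,"dy": 35,"dz": 0,"roll": 0,"jaw": 1},{"dx": 6,"dy": 35,"dz": 0,"roll": 0,"jaw": 1},{"dx": 3,"dy": 34,"dz": 0,"roll": 0,"jaw": 1},{"dx": 0,"dy": 0,"dz": 0,"roll": 0,"jaw": 1}]'

```text
time_s: 5.2
ee_pos: [0.5016, 0.3525, 0.1795]
eef_rot: [3.141, -0.0, 2.963]
force: [-1.4, -0.8, -1.5]
grip_width: 0.0351
grip_force: 25.0
```

```bash
python3 look.py w3; python3 - <<'E'
from h import *
from station import *
o=get_obs();print(go(o,.504,.347,.049,np.radians(-10.5)),o["ee_pos"],o["eef_rot"],o["time_s"],o["grip_width"],o["grip_force"])
E
```

```text
red 184 [0.4993 0.3337 0.0814] 0.1577 -19.79
yellow 186 [0.4118 0.2865 0.082 ] 0.0417 78.11
blue 242 [0.4739 0.1841 0.0821] 0.1608 -19.35
green 52 [0.5449 0.1285 0.0817] 0.0046 -4.58
roll first 0.2 deg, then dx -3 dy -3 dz 130 [0.50180128 0.35015069 0.17934656] [ 3.14146913e+00 -3.38468578e-04  2.96223647e+00] 5.25 0.03486218545554137 24.99871551990509
```

View pics/w3.png

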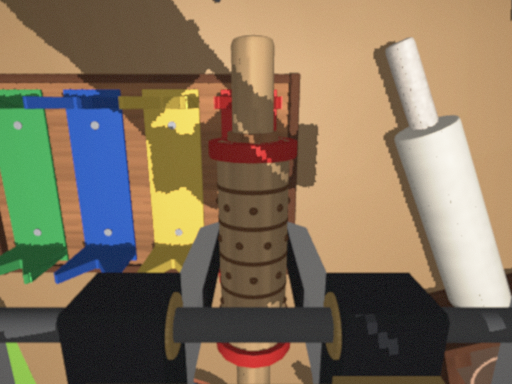

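Wrist view: red roller held level, its handle at (252,90) over the red yoke (215–280, 100). I'll lower it, slowing near the bottom.

Request:
send_rows --rows '[{"dx": -3,"dy": -3,"dz": 25,"roll": 0,"jaw": 1},{"dx": 0,"dy": 0,"dz": 30,"roll": 0,"jaw": 1},{"dx": 0,"dy": 0,"dz": 30,"roll": 0,"jaw": 1},{"dx": 0,"dy": 0,"dz": 20,"roll": 0,"jaw": 1},{"dx": 0,"dy": 0,"dz": 10,"roll": 0,"jaw": 1},{"dx": 0,"dy": 0,"dz": 4,"roll": 0,"jaw": 1},{"dx": 0,"dy": 0,"dz": 3,"roll": 0,"jaw": 1},{"dx": 0,"dy": 0,"dz": 3,"roll": 0,"jaw": 1},{"dx": 0,"dy": 0,"dz": 0,"roll": 0,"jaw": 1},{"dx": 0,"dy": 0,"dz": 0,"roll": 0,"jaw": 1}]'

```text
time_s: 6.08
ee_pos: [0.5054, 0.3445, 0.0555]
eef_rot: [3.141, 0.001, 2.959]
force: [0.7, 0.7, -1.0]
grip_width: 0.0353
grip_force: 25.0
```

Request:
send_rows --rows '[{"dx": 0,"dy": 2,"dz": 2,"roll": 0,"jaw": 1},{"dx": 0,"dy": 0,"dz": 1,"roll": 0,"jaw": 1},{"dx": 0,"dy": 0,"dz": 1,"roll": 0,"jaw": 1},{"dx": 0,"dy": 0,"dz": 0,"roll": 0,"jaw": 1},{"dx": 0,"dy": 0,"dz": 0,"roll": 0,"jaw": 1}]'

```text
time_s: 6.5
ee_pos: [0.5058, 0.3472, 0.0514]
eef_rot: [3.139, 0.002, 2.959]
force: [0.1, 5.2, 5.5]
grip_width: 0.0351
grip_force: 25.0
```

Request:
send_rows --rows '[{"dx": 0,"dy": 1,"dz": 1,"roll": 0,"jaw": 1},{"dx": 0,"dy": 0,"dz": 0,"roll": 0,"jaw": 1},{"dx": 0,"dy": 0,"dz": 0,"roll": 0,"jaw": 1},{"dx": 0,"dy": 0,"dz": 0,"roll": 0,"jaw": 1}]'

```text
time_s: 6.83
ee_pos: [0.506, 0.3476, 0.0509]
eef_rot: [3.14, 0.001, 2.959]
force: [-2.5, 0.6, 11.9]
grip_width: 0.0354
grip_force: 25.0
```

Request:
send_rows --rows '[{"dx": 0,"dy": 0,"dz": 0,"roll": 0,"jaw": 0.2},{"dx": 0,"dy": 0,"dz": 0,"roll": 0,"jaw": 0},{"dx": 0,"dy": 0,"dz": 0,"roll": 0,"jaw": -0.32},{"dx": 0,"dy": 0,"dz": 0,"roll": 0,"jaw": -0.32},{"dx": 0,"dy": 0,"dz": 0,"roll": 0,"jaw": -0.32},{"dx": 0,"dy": 0,"dz": -10,"roll": 0,"jaw": -0.32},{"dx": 0,"dy": 0,"dz": -25,"roll": 0,"jaw": -0.32},{"dx": 0,"dy": 0,"dz": -30,"roll": 0,"jaw": -0.32},{"dx": 0,"dy": 0,"dz": -30,"roll": 0,"jaw": -0.32},{"dx": 0,"dy": 0,"dz": -30,"roll": 0,"jaw": -0.32},{"dx": 0,"dy": 0,"dz": -20,"roll": 0,"jaw": -0.32},{"dx": 0,"dy": 0,"dz": 0,"roll": 0,"jaw": -0.32}]'

```text
time_s: 7.83
ee_pos: [0.5067, 0.348, 0.2002]
eef_rot: [3.137, 0.006, 2.959]
force: [-0.2, 0.2, -0.4]
grip_width: 0.062
grip_force: 0.0
```

```bash
python3 look.py w4; python3 - <<'E'
from h import *
from station import *
o=get_obs();print(go(o,.498,-.2005,.20,np.radians(3.2)),o["ee_pos"],o["eef_rot"],o["time_s"],o["grip_width"],o["grip_force"])
E
```

```text
red 909 [0.5041 0.3471 0.085 ] 0.1227 -10.31
yellow 267 [0.4899 0.271  0.0819] 0.1591 -11.53
blue 272 [0.4759 0.1959 0.082 ] 0.159 -10.23
green 132 [0.4666 0.1427 0.0819] 0.1584 -10.22
roll first -13.7 deg, then dx 39 dy -547 dz -3 [0.50610796 0.34759752 0.19739749] [3.13862807 0.00336922 2.95913364] 7.8833 0.06212589452193804 0.0
```

View pics/w4.png

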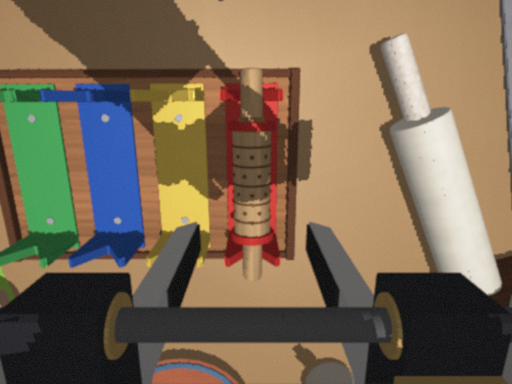

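Wrist view: red lies in both red yokes, handles at (252,95) and (252,262). Next is yellow.

Request:
send_rows --rows '[{"dx": 0,"dy": 0,"dz": 0,"roll": -6.7,"jaw": -0.32},{"dx": 0,"dy": 0,"dz": 0,"roll": -7,"jaw": -0.32},{"dx": 2.6,"dy": -30,"dz": 0,"roll": 0,"jaw": -0.32},{"dx": 2.6,"dy": -37,"dz": 0,"roll": 0,"jaw": -0.32},{"dx": 2.6,"dy": -37,"dz": 0,"roll": 0,"jaw": -0.32},{"dx": 2.6,"dy": -37,"dz": 0,"roll": 0,"jaw": -0.32},{"dx": 2.6,"dy": -37,"dz": 0,"roll": 0,"jaw": -0.32},{"dx": 2.6,"dy": -37,"dz": 0,"roll": 0,"jaw": -0.32},{"dx": 2.6,"dy": -37,"dz": 0,"roll": 0,"jaw": -0.32},{"dx": 2.6,"dy": -37,"dz": 0,"roll": 0,"jaw": -0.32},{"dx": 2.6,"dy": -37,"dz": 0,"roll": 0,"jaw": -0.32},{"dx": 2.6,"dy": -37,"dz": 0,"roll": 0,"jaw": -0.32}]'

```text
time_s: 8.88
ee_pos: [0.4992, -0.0184, 0.1937]
eef_rot: [3.141, -0.001, -3.085]
force: [1.2, 0.5, 0.1]
grip_width: 0.0624
grip_force: 0.0
```

Request:
send_rows --rows '[{"dx": 2.6,"dy": -37,"dz": 0,"roll": 0,"jaw": -0.32},{"dx": 2.6,"dy": -37,"dz": 0,"roll": 0,"jaw": -0.32},{"dx": 2.6,"dy": -37,"dz": 0,"roll": 0,"jaw": -0.32},{"dx": 2.6,"dy": -37,"dz": 0,"roll": 0,"jaw": -0.32},{"dx": 2.6,"dy": -36,"dz": 0,"roll": 0,"jaw": -0.32},{"dx": 0,"dy": 0,"dz": 0,"roll": 0,"jaw": -0.32},{"dx": 0,"dy": 0,"dz": 0,"roll": 0,"jaw": -0.32}]'

```text
time_s: 9.47
ee_pos: [0.4967, -0.2022, 0.1933]
eef_rot: [3.141, -0.002, -3.088]
force: [0.4, 0.2, 0.5]
grip_width: 0.0624
grip_force: 0.0
```

```bash
sed -i 's/(21,32)/(20,32)/' h.py; python3 look.py w5; python3 - <<'E'
from h import *
from station import *
o=get_obs();print(go(o,.4975,-.2015,.049,np.radians(3)),o["ee_pos"],o["eef_rot"],o["time_s"],o["grip_width"])
E
```

```text
yellow 997 [ 0.4969 -0.203   0.0885] 0.1068 3.29
blue 473 [ 0.5057 -0.2866  0.0865] 0.1079 -5.02
green 954 [ 0.5073 -0.3533  0.0905] 0.1069 2.26
roll first 0.2 deg, then dx -0 dy -0 dz 145 [ 0.49699576 -0.20103624  0.19357666] [ 3.14055866e+00 -1.41337783e-03 -3.08619807e+00] 9.5167 0.0617347652438418
```

View pics/w5.png

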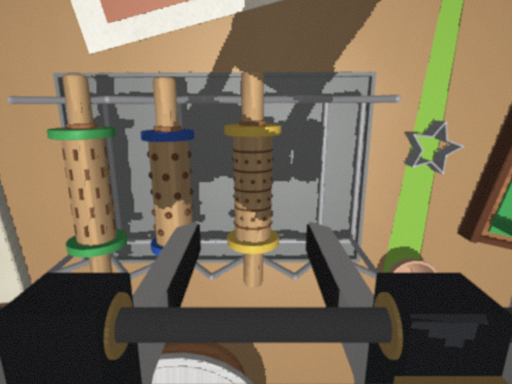

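Yellow is centred at (253,185), with blue's finger gap clear.

Request:
send_rows --rows '[{"dx": 0,"dy": -1,"dz": 28,"roll": 0,"jaw": -0.32},{"dx": 0,"dy": 0,"dz": 32,"roll": 0,"jaw": -0.32},{"dx": 0,"dy": 0,"dz": 32,"roll": 0,"jaw": -0.32},{"dx": 0,"dy": 0,"dz": 28,"roll": 0,"jaw": -0.32},{"dx": 0,"dy": 0,"dz": 15,"roll": 0,"jaw": -0.32},{"dx": 0,"dy": 0,"dz": 8,"roll": 0,"jaw": -0.32},{"dx": 0,"dy": 0,"dz": 0,"roll": 0,"jaw": -0.32},{"dx": 0,"dy": 0,"dz": 0,"roll": 0,"jaw": 1},{"dx": 0,"dy": 0,"dz": 0,"roll": 0,"jaw": 1},{"dx": 0,"dy": 0,"dz": 0,"roll": 0,"jaw": 1},{"dx": 0,"dy": 0,"dz": 0,"roll": 0,"jaw": 1},{"dx": 0,"dy": 0,"dz": 0,"roll": 0,"jaw": 1}]' --force 25

```text
time_s: 10.52
ee_pos: [0.4979, -0.2024, 0.0522]
eef_rot: [-3.141, 0.001, -3.085]
force: [-0.3, -0.1, 3.2]
grip_width: 0.0355
grip_force: 25.0
```

Request:
send_rows --rows '[{"dx": 0,"dy": 0,"dz": -8,"roll": 0,"jaw": 1},{"dx": 0,"dy": 0,"dz": -20,"roll": 0,"jaw": 1},{"dx": 0,"dy": 0,"dz": -30,"roll": 0,"jaw": 1},{"dx": 0,"dy": 0,"dz": -30,"roll": 0,"jaw": 1},{"dx": 0,"dy": 0,"dz": -30,"roll": 0,"jaw": 1},{"dx": 0,"dy": 0,"dz": -12,"roll": 0,"jaw": 1},{"dx": 0,"dy": 0,"dz": 0,"roll": 4,"jaw": 1},{"dx": 0,"dy": 0,"dz": 0,"roll": 6,"jaw": 1},{"dx": 0,"dy": 0,"dz": 0,"roll": 3.6,"jaw": 1},{"dx": 4,"dy": 18,"dz": 0,"roll": 0,"jaw": 1},{"dx": 6,"dy": 30,"dz": 0,"roll": 0,"jaw": 1},{"dx": 6,"dy": 32,"dz": 0,"roll": 0,"jaw": 1}]'

```text
time_s: 11.52
ee_pos: [0.4957, -0.1202, 0.1818]
eef_rot: [3.142, -0.0, 2.959]
force: [-0.4, 0.1, -1.1]
grip_width: 0.0357
grip_force: 25.0
```

Request:
send_rows --rows '[{"dx": 7,"dy": 35,"dz": 0,"roll": 0,"jaw": 1},{"dx": 7,"dy": 35,"dz": 0,"roll": 0,"jaw": 1},{"dx": 7,"dy": 35,"dz": 0,"roll": 0,"jaw": 1},{"dx": 7,"dy": 35,"dz": 0,"roll": 0,"jaw": 1},{"dx": 7,"dy": 35,"dz": 0,"roll": 0,"jaw": 1},{"dx": 7,"dy": 35,"dz": 0,"roll": 0,"jaw": 1},{"dx": 7,"dy": 35,"dz": 0,"roll": 0,"jaw": 1},{"dx": 7,"dy": 35,"dz": 0,"roll": 0,"jaw": 1},{"dx": 7,"dy": 35,"dz": 0,"roll": 0,"jaw": 1},{"dx": 7,"dy": 35,"dz": 0,"roll": 0,"jaw": 1},{"dx": 6,"dy": 33,"dz": 0,"roll": 0,"jaw": 1},{"dx": 0,"dy": 0,"dz": 0,"roll": 0,"jaw": 1}]'

```text
time_s: 12.52
ee_pos: [0.4894, 0.2744, 0.1818]
eef_rot: [3.141, -0.0, 2.964]
force: [-0.5, -0.1, -1.8]
grip_width: 0.0352
grip_force: 25.0
```

```bash
python3 look.py w6; python3 - <<'E'
from h import *
from station import *
o=get_obs();print(go(o,.491,.271,.051,np.radians(-10.5)),o["ee_pos"],o["eef_rot"],o["time_s"],o["grip_width"],o["grip_force"])
E
```

```text
red 886 [0.5008 0.3474 0.0856] 0.1167 -9.57
yellow 178 [0.4113 0.2847 0.0819] 0.0439 78.74
blue 177 [0.472  0.1837 0.0816] 0.1574 -19.63
green 230 [0.4608 0.1136 0.0819] 0.1591 -17.05
roll first 0.3 deg, then dx -2 dy -1 dz 131 [0.48959702 0.27203294 0.18160212] [ 3.14158312e+00 -3.36939845e-04  2.96409671e+00] 12.5667 0.03528425085028 24.999925196170807
```

View pics/w6.png

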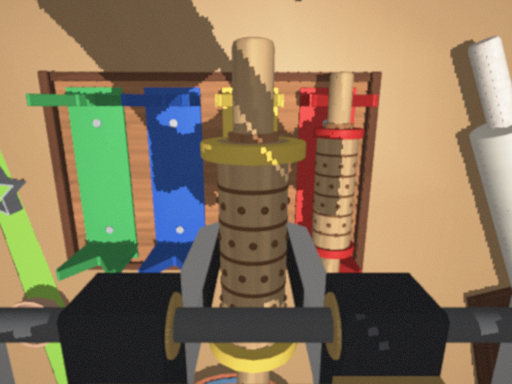

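Yellow's handle at (252,90) is over the yellow yoke (218–282,100), and red is still seated. Lowering.

Request:
send_rows --rows '[{"dx": -2,"dy": -1,"dz": 25,"roll": 0,"jaw": 1},{"dx": 0,"dy": 0,"dz": 30,"roll": 0,"jaw": 1},{"dx": 0,"dy": 0,"dz": 30,"roll": 0,"jaw": 1},{"dx": 0,"dy": 0,"dz": 22,"roll": 0,"jaw": 1},{"dx": 0,"dy": 0,"dz": 10,"roll": 0,"jaw": 1},{"dx": 0,"dy": 0,"dz": 4,"roll": 0,"jaw": 1},{"dx": 0,"dy": 0,"dz": 3,"roll": 0,"jaw": 1},{"dx": 0,"dy": 0,"dz": 2,"roll": 0,"jaw": 1},{"dx": 0,"dy": 0,"dz": 2,"roll": 0,"jaw": 1},{"dx": 0,"dy": 0,"dz": 1,"roll": 0,"jaw": 1},{"dx": 0,"dy": 0,"dz": 0,"roll": 0,"jaw": 1},{"dx": 0,"dy": 0,"dz": 0,"roll": 0,"jaw": 1}]'

```text
time_s: 13.57
ee_pos: [0.4931, 0.2694, 0.0541]
eef_rot: [3.139, 0.003, 2.961]
force: [-0.1, 5.2, 7.7]
grip_width: 0.0352
grip_force: 25.0
```

Request:
send_rows --rows '[{"dx": 0,"dy": 1.5,"dz": 0.5,"roll": 0,"jaw": 1},{"dx": 0,"dy": 0,"dz": 1,"roll": 0,"jaw": 1},{"dx": 0,"dy": 0,"dz": 0.5,"roll": 0,"jaw": 1},{"dx": 0,"dy": 0,"dz": 0,"roll": 0,"jaw": 1},{"dx": 0,"dy": 0,"dz": 0,"roll": 0,"jaw": 1}]'

```text
time_s: 13.98
ee_pos: [0.493, 0.2706, 0.0523]
eef_rot: [3.14, 0.002, 2.961]
force: [-4.9, 1.3, 17.8]
grip_width: 0.0353
grip_force: 25.0
```

Request:
send_rows --rows '[{"dx": 0,"dy": 0,"dz": 0,"roll": 0,"jaw": 0.2},{"dx": 0,"dy": 0,"dz": 0,"roll": 0,"jaw": 0},{"dx": 0,"dy": 0,"dz": 0,"roll": 0,"jaw": -0.32},{"dx": 0,"dy": 0,"dz": 0,"roll": 0,"jaw": -0.32},{"dx": 0,"dy": 0,"dz": 0,"roll": 0,"jaw": -0.32},{"dx": 0,"dy": 0,"dz": -10,"roll": 0,"jaw": -0.32},{"dx": 0,"dy": 0,"dz": -25,"roll": 0,"jaw": -0.32},{"dx": 0,"dy": 0,"dz": -30,"roll": 0,"jaw": -0.32},{"dx": 0,"dy": 0,"dz": -30,"roll": 0,"jaw": -0.32},{"dx": 0,"dy": 0,"dz": -30,"roll": 0,"jaw": -0.32},{"dx": 0,"dy": 0,"dz": -20,"roll": 0,"jaw": -0.32},{"dx": 0,"dy": 0,"dz": 0,"roll": 0,"jaw": -0.32}]'

```text
time_s: 14.98
ee_pos: [0.4936, 0.2706, 0.2008]
eef_rot: [3.137, 0.006, 2.961]
force: [0.6, 0.5, -0.1]
grip_width: 0.0619
grip_force: 0.0
```

```bash
python3 look.py w7; python3 - <<'E'
from h import *
from station import *
o=get_obs();print(go(o,.5057,-.276,.195,np.radians(3.4)),o["ee_pos"],o["time_s"])
E
```

```text
red 687 [0.5072 0.3481 0.0842] 0.1291 -7.98
yellow 1259 [0.4909 0.2701 0.087 ] 0.1186 -10.22
blue 251 [0.4761 0.1949 0.0819] 0.1589 -11.25
green 236 [0.4625 0.1212 0.082 ] 0.1585 -11.25
roll first -13.8 deg, then dx 20 dy -546 dz 3 [0.49300861 0.27026279 0.1981246 ] 15.0333
```

View pics/w7.png

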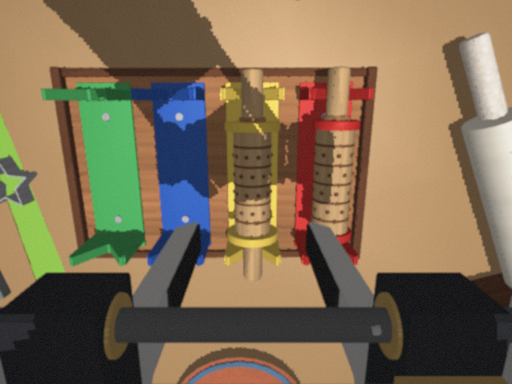

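Yellow is seated in both yokes, handles at (252,92) and (252,262), and red is undisturbed. On to blue.

Request:
send_rows --rows '[{"dx": 0,"dy": 0,"dz": 0,"roll": -6.8,"jaw": -0.32},{"dx": 0,"dy": 0,"dz": 0,"roll": -7,"jaw": -0.32},{"dx": 1.3,"dy": -28,"dz": 0,"roll": 0,"jaw": -0.32},{"dx": 1.3,"dy": -37,"dz": 0,"roll": 0,"jaw": -0.32},{"dx": 1.3,"dy": -37,"dz": 0,"roll": 0,"jaw": -0.32},{"dx": 1.3,"dy": -37,"dz": 0,"roll": 0,"jaw": -0.32},{"dx": 1.3,"dy": -37,"dz": 0,"roll": 0,"jaw": -0.32},{"dx": 1.3,"dy": -37,"dz": 0,"roll": 0,"jaw": -0.32},{"dx": 1.3,"dy": -37,"dz": 0,"roll": 0,"jaw": -0.32},{"dx": 1.3,"dy": -37,"dz": 0,"roll": 0,"jaw": -0.32},{"dx": 1.3,"dy": -37,"dz": 0,"roll": 0,"jaw": -0.32},{"dx": 1.3,"dy": -37,"dz": 0,"roll": 0,"jaw": -0.32}]'

```text
time_s: 16.03
ee_pos: [0.5002, -0.0929, 0.1947]
eef_rot: [3.141, -0.001, -3.082]
force: [1.0, 0.2, 1.2]
grip_width: 0.062
grip_force: 0.0
```

Request:
send_rows --rows '[{"dx": 1.3,"dy": -37,"dz": 0,"roll": 0,"jaw": -0.32},{"dx": 1.3,"dy": -37,"dz": 0,"roll": 0,"jaw": -0.32},{"dx": 1.3,"dy": -37,"dz": 0,"roll": 0,"jaw": -0.32},{"dx": 1.3,"dy": -37,"dz": 0,"roll": 0,"jaw": -0.32},{"dx": 1.3,"dy": -37,"dz": 0,"roll": 0,"jaw": -0.32},{"dx": 0,"dy": 0,"dz": 0,"roll": 0,"jaw": -0.32},{"dx": 0,"dy": 0,"dz": 0,"roll": 0,"jaw": -0.32}]'

```text
time_s: 16.62
ee_pos: [0.5048, -0.2774, 0.194]
eef_rot: [3.14, -0.002, -3.084]
force: [-0.9, 1.1, 0.3]
grip_width: 0.0618
grip_force: 0.0
```

```bash
python3 look.py w8; python3 - <<'E'
from h import *
from station import *
o=get_obs();print(go(o,.5057,-.2775,.050,np.radians(3.2)),o["ee_pos"],o["eef_rot"],o["time_s"],o["grip_width"])
E
```

```text
blue 719 [ 0.5059 -0.2807  0.0874] 0.1072 3.23
green 679 [ 0.5077 -0.3629  0.0905] 0.1073 -4.57
roll first 0.2 deg, then dx -0 dy -1 dz 144 [ 0.50512775 -0.27614385  0.19433276] [ 3.14024611e+00 -1.58515347e-03 -3.08259863e+00] 16.6667 0.061993130935280166
```

View pics/w8.png

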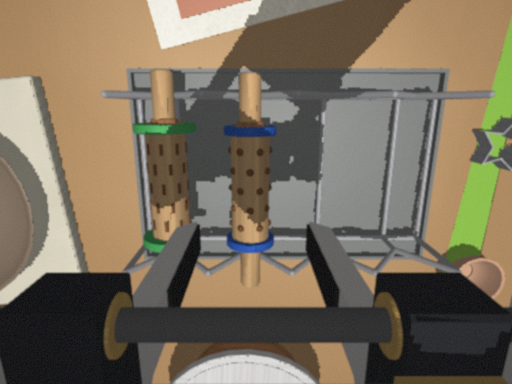

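Blue is at (250,185), about 3 mm left of centre. I'll correct while going down.

Request:
send_rows --rows '[{"dx": 0,"dy": -3,"dz": 28,"roll": 0,"jaw": -0.32},{"dx": 0,"dy": 0,"dz": 32,"roll": 0,"jaw": -0.32},{"dx": 0,"dy": 0,"dz": 32,"roll": 0,"jaw": -0.32},{"dx": 0,"dy": 0,"dz": 28,"roll": 0,"jaw": -0.32},{"dx": 0,"dy": 0,"dz": 15,"roll": 0,"jaw": -0.32},{"dx": 0,"dy": 0,"dz": 8,"roll": 0,"jaw": -0.32},{"dx": 0,"dy": 0,"dz": 0,"roll": 0,"jaw": -0.32},{"dx": 0,"dy": 0,"dz": 0,"roll": 0,"jaw": 1},{"dx": 0,"dy": 0,"dz": 0,"roll": 0,"jaw": 1},{"dx": 0,"dy": 0,"dz": 0,"roll": 0,"jaw": 1},{"dx": 0,"dy": 0,"dz": 0,"roll": 0,"jaw": 1},{"dx": 0,"dy": 0,"dz": 0,"roll": 0,"jaw": 1}]' --force 25

```text
time_s: 17.67
ee_pos: [0.5063, -0.28, 0.0534]
eef_rot: [-3.14, 0.002, -3.081]
force: [0.5, -3.1, 2.7]
grip_width: 0.0355
grip_force: 25.0
```

Request:
send_rows --rows '[{"dx": 0,"dy": 0,"dz": -8,"roll": 0,"jaw": 1},{"dx": 0,"dy": 0,"dz": -20,"roll": 0,"jaw": 1},{"dx": 0,"dy": 0,"dz": -30,"roll": 0,"jaw": 1},{"dx": 0,"dy": 0,"dz": -30,"roll": 0,"jaw": 1},{"dx": 0,"dy": 0,"dz": -30,"roll": 0,"jaw": 1},{"dx": 0,"dy": 0,"dz": -12,"roll": 0,"jaw": 1},{"dx": 0,"dy": 0,"dz": 0,"roll": 4,"jaw": 1},{"dx": 0,"dy": 0,"dz": 0,"roll": 6,"jaw": 1},{"dx": 0,"dy": 0,"dz": 0,"roll": 3.8,"jaw": 1},{"dx": 5,"dy": 18,"dz": 0,"roll": 0,"jaw": 1},{"dx": 7,"dy": 30,"dz": 0,"roll": 0,"jaw": 1},{"dx": 8,"dy": 32,"dz": 0,"roll": 0,"jaw": 1}]'

```text
time_s: 18.67
ee_pos: [0.4999, -0.1963, 0.1815]
eef_rot: [3.141, -0.001, 2.959]
force: [0.4, 0.3, -1.8]
grip_width: 0.0354
grip_force: 25.0
```

Request:
send_rows --rows '[{"dx": 9,"dy": 35,"dz": 0,"roll": 0,"jaw": 1},{"dx": 9,"dy": 35,"dz": 0,"roll": 0,"jaw": 1},{"dx": 9,"dy": 35,"dz": 0,"roll": 0,"jaw": 1},{"dx": 9,"dy": 35,"dz": 0,"roll": 0,"jaw": 1},{"dx": 9,"dy": 35,"dz": 0,"roll": 0,"jaw": 1},{"dx": 9,"dy": 35,"dz": 0,"roll": 0,"jaw": 1},{"dx": 9,"dy": 35,"dz": 0,"roll": 0,"jaw": 1},{"dx": 9,"dy": 35,"dz": 0,"roll": 0,"jaw": 1},{"dx": 9,"dy": 35,"dz": 0,"roll": 0,"jaw": 1},{"dx": 9,"dy": 35,"dz": 0,"roll": 0,"jaw": 1},{"dx": 6,"dy": 32,"dz": 0,"roll": 0,"jaw": 1},{"dx": 0,"dy": 0,"dz": 0,"roll": 0,"jaw": 1}]'

```text
time_s: 19.67
ee_pos: [0.4738, 0.2004, 0.1819]
eef_rot: [3.141, -0.001, 2.965]
force: [-0.5, 0.1, -1.6]
grip_width: 0.0355
grip_force: 25.0
```

```bash
python3 look.py w9; python3 - <<'E'
from h import *
from station import *
o=get_obs();print(go(o,.4765,.194,.052,np.radians(-10.5)),o["ee_pos"],o["eef_rot"],o["time_s"],o["grip_width"],o["grip_force"])
E
```

```text
red 925 [0.5028 0.3468 0.0851] 0.1195 -8.45
yellow 1118 [0.4887 0.272  0.0882] 0.1134 -7.53
blue 142 [0.4731 0.1786 0.082 ] 0.1599 -17.74
green 151 [0.3847 0.1368 0.082 ] 0.038 77.82
roll first 0.3 deg, then dx -3 dy -4 dz 130 [0.47401239 0.19825751 0.18174596] [-3.14128228e+00 -1.15783195e-03  2.96432467e+00] 19.7167 0.03563337463152787 24.998815655708313
```

View pics/w9.png

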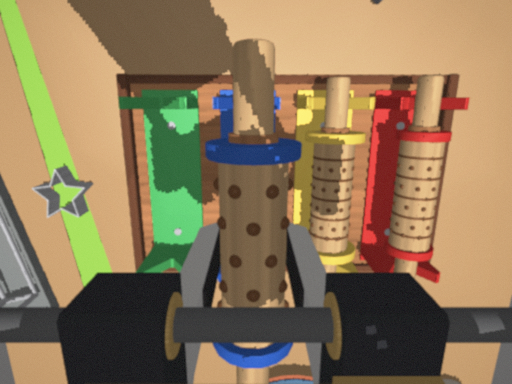

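Blue hangs slightly right of its yoke (254 against 247 px). I'll shift it 4 mm and lower.

Request:
send_rows --rows '[{"dx": -3,"dy": -4,"dz": 25,"roll": 0,"jaw": 1},{"dx": 0,"dy": 0,"dz": 30,"roll": 0,"jaw": 1},{"dx": 0,"dy": 0,"dz": 30,"roll": 0,"jaw": 1},{"dx": 0,"dy": 0,"dz": 22,"roll": 0,"jaw": 1},{"dx": 0,"dy": 0,"dz": 9,"roll": 0,"jaw": 1},{"dx": 0,"dy": 0,"dz": 4,"roll": 0,"jaw": 1},{"dx": 0,"dy": 0,"dz": 3,"roll": 0,"jaw": 1},{"dx": 0,"dy": 0,"dz": 2,"roll": 0,"jaw": 1},{"dx": 0,"dy": 0,"dz": 1,"roll": 0,"jaw": 1},{"dx": 0,"dy": 0,"dz": 1,"roll": 0,"jaw": 1},{"dx": 0,"dy": 0,"dz": 0,"roll": 0,"jaw": 1},{"dx": 0,"dy": 0,"dz": 0,"roll": 0,"jaw": 1}]'

```text
time_s: 20.72
ee_pos: [0.4777, 0.1921, 0.0564]
eef_rot: [3.14, 0.002, 2.961]
force: [1.0, 2.4, 5.4]
grip_width: 0.0352
grip_force: 25.0
```

Request:
send_rows --rows '[{"dx": 0,"dy": 1.5,"dz": 1,"roll": 0,"jaw": 1},{"dx": 0,"dy": 0,"dz": 1,"roll": 0,"jaw": 1},{"dx": 0,"dy": 0,"dz": 0.7,"roll": 0,"jaw": 1},{"dx": 0,"dy": 0,"dz": 0,"roll": 0,"jaw": 1},{"dx": 0,"dy": 0,"dz": 0,"roll": 0,"jaw": 1}]'

```text
time_s: 21.13
ee_pos: [0.4778, 0.194, 0.0536]
eef_rot: [3.14, 0.001, 2.961]
force: [-0.8, 6.6, 9.5]
grip_width: 0.0354
grip_force: 25.0
```

Request:
send_rows --rows '[{"dx": 0,"dy": 1,"dz": 0.7,"roll": 0,"jaw": 1},{"dx": 0,"dy": 0,"dz": 0,"roll": 0,"jaw": 1},{"dx": 0,"dy": 0,"dz": 0,"roll": 0,"jaw": 1}]'

```text
time_s: 21.38
ee_pos: [0.4779, 0.1941, 0.0534]
eef_rot: [3.141, 0.001, 2.961]
force: [-5.5, -3.6, 18.8]
grip_width: 0.0355
grip_force: 25.0
```

Request:
send_rows --rows '[{"dx": 0,"dy": 0,"dz": 0,"roll": 0,"jaw": 0.2},{"dx": 0,"dy": 0,"dz": 0,"roll": 0,"jaw": 0},{"dx": 0,"dy": 0,"dz": 0,"roll": 0,"jaw": -0.32},{"dx": 0,"dy": 0,"dz": 0,"roll": 0,"jaw": -0.32},{"dx": 0,"dy": 0,"dz": 0,"roll": 0,"jaw": -0.32},{"dx": 0,"dy": 0,"dz": -10,"roll": 0,"jaw": -0.32},{"dx": 0,"dy": 0,"dz": -25,"roll": 0,"jaw": -0.32},{"dx": 0,"dy": 0,"dz": -30,"roll": 0,"jaw": -0.32},{"dx": 0,"dy": 0,"dz": -30,"roll": 0,"jaw": -0.32},{"dx": 0,"dy": 0,"dz": -30,"roll": 0,"jaw": -0.32},{"dx": 0,"dy": 0,"dz": -18,"roll": 0,"jaw": -0.32},{"dx": 0,"dy": 0,"dz": 0,"roll": 0,"jaw": -0.32}]'

```text
time_s: 22.38
ee_pos: [0.4787, 0.1945, 0.1998]
eef_rot: [3.138, 0.006, 2.961]
force: [-0.1, -0.4, 0.6]
grip_width: 0.0621
grip_force: 0.0
```

```bash
python3 look.py w10; python3 - <<'E'
from h import *
from station import *
o=get_obs();print(go(o,.5075,-.357,.195,np.radians(2.6)),o["ee_pos"],o["time_s"])
E
```

```text
red 887 [0.5037 0.3446 0.0848] 0.1223 -9.88
yellow 894 [0.4934 0.2724 0.0861] 0.1231 -6.37
blue 960 [0.4763 0.1938 0.0861] 0.1206 -10.7
green 217 [0.4621 0.1199 0.0821] 0.1587 -11.89
roll first -13.0 deg, then dx -4 dy -552 dz 2 [0.47803815 0.19433528 0.19716923] 22.4333
```

View pics/w10.png

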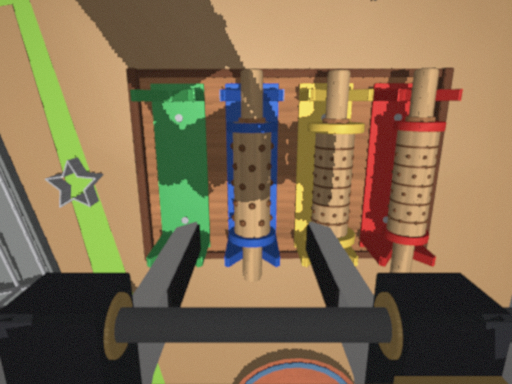

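Blue is seated at (252,185), handles in both yokes, and the others are undisturbed. Now green.

Request:
send_rows --rows '[{"dx": 0,"dy": 0,"dz": 0,"roll": -6,"jaw": -0.32},{"dx": 0,"dy": 0,"dz": 0,"roll": -7,"jaw": -0.32},{"dx": -0.3,"dy": -34,"dz": 0,"roll": 0,"jaw": -0.32},{"dx": -0.3,"dy": -37,"dz": 0,"roll": 0,"jaw": -0.32},{"dx": -0.3,"dy": -37,"dz": 0,"roll": 0,"jaw": -0.32},{"dx": -0.3,"dy": -37,"dz": 0,"roll": 0,"jaw": -0.32},{"dx": -0.3,"dy": -37,"dz": 0,"roll": 0,"jaw": -0.32},{"dx": -0.3,"dy": -37,"dz": 0,"roll": 0,"jaw": -0.32},{"dx": -0.3,"dy": -37,"dz": 0,"roll": 0,"jaw": -0.32},{"dx": -0.3,"dy": -37,"dz": 0,"roll": 0,"jaw": -0.32},{"dx": -0.3,"dy": -37,"dz": 0,"roll": 0,"jaw": -0.32},{"dx": -0.3,"dy": -37,"dz": 0,"roll": 0,"jaw": -0.32}]'

```text
time_s: 23.43
ee_pos: [0.4966, -0.174, 0.1939]
eef_rot: [3.141, -0.002, -3.095]
force: [0.2, 0.4, 0.6]
grip_width: 0.0623
grip_force: 0.0
```

Request:
send_rows --rows '[{"dx": -0.3,"dy": -37,"dz": 0,"roll": 0,"jaw": -0.32},{"dx": -0.3,"dy": -37,"dz": 0,"roll": 0,"jaw": -0.32},{"dx": -0.3,"dy": -37,"dz": 0,"roll": 0,"jaw": -0.32},{"dx": -0.3,"dy": -37,"dz": 0,"roll": 0,"jaw": -0.32},{"dx": -0.3,"dy": -37,"dz": 0,"roll": 0,"jaw": -0.32},{"dx": 0,"dy": 0,"dz": 0,"roll": 0,"jaw": -0.32},{"dx": 0,"dy": 0,"dz": 0,"roll": 0,"jaw": -0.32}]'

```text
time_s: 24.02
ee_pos: [0.5065, -0.3581, 0.1929]
eef_rot: [3.14, -0.002, -3.098]
force: [-0.3, 0.9, -0.1]
grip_width: 0.062
grip_force: 0.0
```

```bash
python3 look.py w11; python3 - <<'E'
from h import *
from station import *
o=get_obs();print(go(o,.5075,-.357,.050,np.radians(2.6)),o["ee_pos"],o["eef_rot"],o["time_s"],o["grip_width"])
E
```

```text
green 990 [ 0.5076 -0.3585  0.0901] 0.1067 3.03
roll first -0.0 deg, then dx -1 dy -0 dz 143 [ 0.5068552  -0.35690906  0.19342869] [ 3.13972606e+00 -1.90381008e-03 -3.09639311e+00] 24.0667 0.0618986550549596
```

View pics/w11.png

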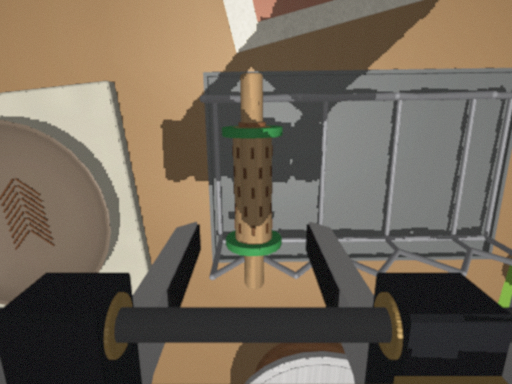

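Green is centred at (253,185), and the rest of the rack is empty. Gripping.

Request:
send_rows --rows '[{"dx": 0,"dy": -1,"dz": 28,"roll": 0,"jaw": -0.32},{"dx": 0,"dy": 0,"dz": 32,"roll": 0,"jaw": -0.32},{"dx": 0,"dy": 0,"dz": 32,"roll": 0,"jaw": -0.32},{"dx": 0,"dy": 0,"dz": 28,"roll": 0,"jaw": -0.32},{"dx": 0,"dy": 0,"dz": 15,"roll": 0,"jaw": -0.32},{"dx": 0,"dy": 0,"dz": 8,"roll": 0,"jaw": -0.32},{"dx": 0,"dy": 0,"dz": 0,"roll": 0,"jaw": -0.32},{"dx": 0,"dy": 0,"dz": 0,"roll": 0,"jaw": 1},{"dx": 0,"dy": 0,"dz": 0,"roll": 0,"jaw": 1},{"dx": 0,"dy": 0,"dz": 0,"roll": 0,"jaw": 1},{"dx": 0,"dy": 0,"dz": 0,"roll": 0,"jaw": 1},{"dx": 0,"dy": 0,"dz": 0,"roll": 0,"jaw": 1}]' --force 25

```text
time_s: 25.07
ee_pos: [0.5077, -0.3582, 0.0529]
eef_rot: [-3.141, 0.001, -3.095]
force: [-0.1, 0.9, 4.2]
grip_width: 0.0354
grip_force: 25.0
```

Request:
send_rows --rows '[{"dx": 0,"dy": 0,"dz": -8,"roll": 0,"jaw": 1},{"dx": 0,"dy": 0,"dz": -20,"roll": 0,"jaw": 1},{"dx": 0,"dy": 0,"dz": -30,"roll": 0,"jaw": 1},{"dx": 0,"dy": 0,"dz": -30,"roll": 0,"jaw": 1},{"dx": 0,"dy": 0,"dz": -30,"roll": 0,"jaw": 1},{"dx": 0,"dy": 0,"dz": -12,"roll": 0,"jaw": 1},{"dx": 0,"dy": 0,"dz": 0,"roll": 4,"jaw": 1},{"dx": 0,"dy": 0,"dz": 0,"roll": 6,"jaw": 1},{"dx": 0,"dy": 0,"dz": 0,"roll": 3,"jaw": 1},{"dx": 6,"dy": 18,"dz": 0,"roll": 0,"jaw": 1},{"dx": 8,"dy": 30,"dz": 0,"roll": 0,"jaw": 1},{"dx": 9,"dy": 32,"dz": 0,"roll": 0,"jaw": 1}]'

```text
time_s: 26.07
ee_pos: [0.4985, -0.2748, 0.181]
eef_rot: [3.141, -0.001, 2.959]
force: [0.4, 0.6, -0.8]
grip_width: 0.035
grip_force: 25.0
```

Request:
send_rows --rows '[{"dx": 10,"dy": 35,"dz": 0,"roll": 0,"jaw": 1},{"dx": 10,"dy": 35,"dz": 0,"roll": 0,"jaw": 1},{"dx": 10,"dy": 35,"dz": 0,"roll": 0,"jaw": 1},{"dx": 10,"dy": 35,"dz": 0,"roll": 0,"jaw": 1},{"dx": 10,"dy": 35,"dz": 0,"roll": 0,"jaw": 1},{"dx": 10,"dy": 35,"dz": 0,"roll": 0,"jaw": 1},{"dx": 10,"dy": 35,"dz": 0,"roll": 0,"jaw": 1},{"dx": 10,"dy": 35,"dz": 0,"roll": 0,"jaw": 1},{"dx": 10,"dy": 35,"dz": 0,"roll": 0,"jaw": 1},{"dx": 10,"dy": 35,"dz": 0,"roll": 0,"jaw": 1},{"dx": 6,"dy": 27,"dz": 0,"roll": 0,"jaw": 1},{"dx": 0,"dy": 0,"dz": 0,"roll": 0,"jaw": 1}]'

```text
time_s: 27.07
ee_pos: [0.4619, 0.1184, 0.1817]
eef_rot: [3.141, -0.001, 2.964]
force: [0.2, -1.0, -1.6]
grip_width: 0.0354
grip_force: 25.0
```

```bash
python3 look.py w12; python3 - <<'E'
from h import *
from station import *
o=get_obs();print(go(o,.463,.117,.054,np.radians(-10.4)),o["ee_pos"],o["eef_rot"],o["time_s"],o["grip_width"],o["grip_force"])
E
```

```text
red 398 [0.4938 0.3306 0.0831] 0.1346 -5.63
yellow 1331 [0.4896 0.2679 0.0872] 0.1166 -9.07
blue 973 [0.4737 0.1934 0.0867] 0.1161 -9.22
green 147 [0.3839 0.1327 0.0821] 0.045 79.06
roll first 0.2 deg, then dx -1 dy 1 dz 128 [0.46218817 0.11643718 0.18160746] [-3.14141534e+00 -6.40948459e-04  2.96420742e+00] 27.1167 0.035560514954665785 24.983187317848206
```

View pics/w12.png

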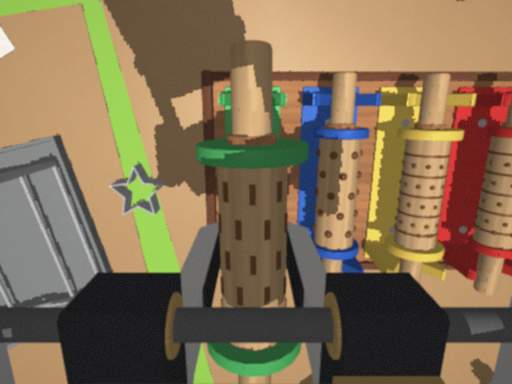

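Green's handle at (252,90) is over its yoke (220–285,98). Lowering.

Request:
send_rows --rows '[{"dx": -1,"dy": 0.5,"dz": 25,"roll": 0,"jaw": 1},{"dx": 0,"dy": 0,"dz": 30,"roll": 0,"jaw": 1},{"dx": 0,"dy": 0,"dz": 30,"roll": 0,"jaw": 1},{"dx": 0,"dy": 0,"dz": 22,"roll": 0,"jaw": 1},{"dx": 0,"dy": 0,"dz": 9,"roll": 0,"jaw": 1},{"dx": 0,"dy": 0,"dz": 4,"roll": 0,"jaw": 1},{"dx": 0,"dy": 0,"dz": 3,"roll": 0,"jaw": 1},{"dx": 0,"dy": 0,"dz": 2,"roll": 0,"jaw": 1},{"dx": 0,"dy": 0,"dz": 1,"roll": 0,"jaw": 1},{"dx": 0,"dy": 0,"dz": 1,"roll": 0,"jaw": 1},{"dx": 0,"dy": 0,"dz": 0,"roll": 0,"jaw": 1},{"dx": 0,"dy": 0,"dz": 0,"roll": 0,"jaw": 1}]'

```text
time_s: 28.12
ee_pos: [0.4644, 0.1152, 0.0559]
eef_rot: [3.141, 0.002, 2.961]
force: [1.0, 2.1, 3.4]
grip_width: 0.0353
grip_force: 25.0
```

Request:
send_rows --rows '[{"dx": 0,"dy": 1.5,"dz": 1,"roll": 0,"jaw": 1},{"dx": 0,"dy": 0,"dz": 1,"roll": 0,"jaw": 1},{"dx": 0,"dy": 0,"dz": 0.7,"roll": 0,"jaw": 1},{"dx": 0,"dy": 0,"dz": 0,"roll": 0,"jaw": 1},{"dx": 0,"dy": 0,"dz": 0,"roll": 0,"jaw": 1}]'

```text
time_s: 28.53
ee_pos: [0.4644, 0.1171, 0.0531]
eef_rot: [3.14, 0.001, 2.961]
force: [-2.3, 4.6, 11.5]
grip_width: 0.0353
grip_force: 25.0
```

Request:
send_rows --rows '[{"dx": 0,"dy": 0.8,"dz": 0.5,"roll": 0,"jaw": 1},{"dx": 0,"dy": 0,"dz": 0,"roll": 0,"jaw": 1},{"dx": 0,"dy": 0,"dz": 0,"roll": 0,"jaw": 1}]'

```text
time_s: 28.78
ee_pos: [0.4645, 0.1172, 0.0529]
eef_rot: [3.141, 0.001, 2.961]
force: [-5.1, -1.6, 17.7]
grip_width: 0.0351
grip_force: 25.0
```

Seated. I'll release, rise and check.

Request:
send_rows --rows '[{"dx": 0,"dy": 0,"dz": 0,"roll": 0,"jaw": 0.2},{"dx": 0,"dy": 0,"dz": 0,"roll": 0,"jaw": 0},{"dx": 0,"dy": 0,"dz": 0,"roll": 0,"jaw": -0.32},{"dx": 0,"dy": 0,"dz": 0,"roll": 0,"jaw": -0.32},{"dx": 0,"dy": 0,"dz": 0,"roll": 0,"jaw": -0.32},{"dx": 0,"dy": 0,"dz": -10,"roll": 0,"jaw": -0.32},{"dx": 0,"dy": 0,"dz": -25,"roll": 0,"jaw": -0.32},{"dx": 0,"dy": 0,"dz": -30,"roll": 0,"jaw": -0.32},{"dx": 0,"dy": 0,"dz": -30,"roll": 0,"jaw": -0.32},{"dx": 0,"dy": 0,"dz": -30,"roll": 0,"jaw": -0.32},{"dx": 0,"dy": 0,"dz": -30,"roll": 0,"jaw": -0.32},{"dx": 0,"dy": 0,"dz": 0,"roll": 0,"jaw": -0.32}]'

```text
time_s: 29.78
ee_pos: [0.4659, 0.1176, 0.2131]
eef_rot: [3.139, 0.008, 2.961]
force: [-0.0, 0.1, 0.2]
grip_width: 0.0621
grip_force: 0.0
```

```bash
python3 - <<'E'
from h import *
from station import *
c=camera("wrist");s=camera("scene")
b=s["frame"][170:350,190:430];b=cv2.resize(b,(512,384),interpolation=cv2.INTER_CUBIC)
cv2.imwrite("pics/w13.png",cv2.resize(np.vstack([c["frame"],b]),(400,600))[...,::-1])
P=cloud(c)
A=np.radians(-10.5);X=np.array([np.cos(A),np.sin(A)]);Y=np.array([-X[1],X[0]])
# tops of handles: local max height outside the yokes for each seat
for n,m in dict(red=(.504,.347),yellow=(.490,.270),blue=(.4755,.193),green=(.461,.116)).items():
    d=P[...,:2]-np.array(m);a,l=d@X,d@Y
    for sg in(1,-1):
        k=(abs(l)<.012)&(sg*a>.062)&(sg*a<.074)&(c["z_map"]>0)
        if k.sum()>8: print(n,sg,k.sum(),np.percentile(P[k][:,2],95).round(4))
E
```

```text
red 1 349 0.0771
red -1 585 0.0768
yellow 1 163 0.077
yellow -1 551 0.0769
blue -1 397 0.0772
green 1 55 0.0776
green -1 299 0.0773
```

View pics/w13.png

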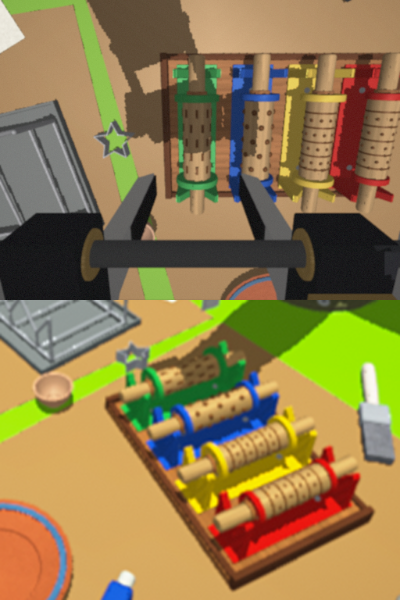

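The picture shows all four rollers lying in the saddles of their own colours. The handle tops measure 77–78 mm, as expected when fully seated, and the bowl and cutter are where they were.

```bash
python3 -c "
from station import *
print(hand_in())"
```

```text
the job is handed in; nothing more can be done
None
```

All four rollers are lying in the saddles of their own colours with their handles down in the yokes, the bowl and cutter were left where they were, and the job is handed in after about 30 s of robot time.

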